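# Put the grinding wheel away on the rotary wheel rack

## Robot

A 6-joint arm with a two-finger parallel gripper is mounted at the origin on the work surface. World frame = base frame: x ahead of the robot, y to its left, z up, the work surface at z = 0. Lengths are in m, angles in rad, forces in N, time in s.
With the tool pointing down it reaches from about 0.35 to 0.975 m from the base axis. Payload 4.9 kg.
Tool frame: the origin (TCP) lies midway between the tips of the shut fingers; the grasp point (between the pads) lies 19 mm behind it; z points along the fingers, y is the direction in which the jaws open and shut (so a half turn about z gives the same grasp; the last joint's range is limited). The gripper opens to 85 mm and grips with 20 to 120 N. Pads are 22 mm wide; open, the fingers measure 114 mm over their backs; the gripper's body (76 mm by 85 mm) begins 54 mm behind the grasp point. The pads swing forward as they close: fully open they stand 13 mm farther back than shut.
Start: joints at [-0.119, 0.053, 1.613, -0, 1.476, -0.119], TCP at [0.625, 0, 0.231] pointing down, gripper open.
Joint ranges: [-3.01, 3.01], [-1.01, 2.22], [0.06, 2.58], [-1.02, 4.17], [0.09, 2.62], [-3.14, 3.14]. Speed limits (rad/s): [2.57, 2.57, 3.14, 3.14, 3.14, 3.14].

## Interface

Orientations are given as a unit quaternion [w, x, y, z].
In Python, from plant import state, grab_frame, camera_params, job_done, boxes_of gives the robot as it stands.
- The arm moves only by the tool step_arm, never from a script. Its argument "steps" is a list of rows, each a list of 4 numbers: the shift along the tool's x, y, z in mm, then the turn about the tool's z in degrees. A call has 1 to 8 rows; each row shifts and turns the pose as measured when the row begins, along the tool's axes as they then stand; what a row does not reach is not made up. A row lasts 1/10 s, in which the tool goes at most 50 mm and 8.59 degrees, less where a joint would pass 70% of its speed; a pose out of reach is approached as far as the arm can. A call is refused whole if a number of a shift passes 50 or a number of a turn 8.59, either way. A call with a gripper value outside its range is refused whole. "claw" is the opening in per cent of the stroke, from 0 (shut) to 100 (fully open), set as the call begins (left out, the last holds). The fingers move at their own pace and stop on an object; the grip force is fixed at half the most. Time passes only in rows, so rows that do not move let the fingers close. It gives the time, the measured TCP pose, the force and the opening at its end, in the units of the state.
- state(): the state, without advancing time (a new reading comes with each control period).
- grab_frame(name): name is "scene" or "side" or "wrist"; returns (picture, depth): 400x640x3 uint8, red, green, blue; 400x640 float32, m along the optical axis (not along the pixel's ray), 0 where there is no reading.
- camera_params(name): a dict with "mtx" (3x3 intrinsics, pixels), "k1" (the pictures are not rectified: a ray, as slopes to the right and down, at radius r is drawn at 1 + k1 r^2 times it, then the intrinsics apply), "extrinsics" (4x4, takes a point from camera to world coordinates); the wrist camera has in their place "T_tool_cam" (4x4, takes a point from camera to tool coordinates, whose origin is the TCP and whose axes are the flange's). Camera axes: x right, y down, z forward; pixel columns grow to the right and rows downward; lengths in m; the calibration is good to about 2 mm. A picture is of the moment at which its call begins: read the wrist's pose just before it. camera_params takes no time and is no camera call.
- job_done(): hands the job in, once; it reports no verdict.
Trained networks look in the newest picture that a camera, given by its name, has taken for a name from the list of things; names that differ only in an ending like _2 or _b are one class to them, and where a whole thing is asked for, a point or a joint stands for the part that bears it (a point fixed in the world has none). Each returns a list of dicts, best first, with "p" (0 to 1); they miss things now and then, are a little off and sometimes report something else, mostly with a low value. They report only what shows in the picture. A call takes as long as a camera call. They do not tell look-alikes from the thing itself.
- boxes_of(camera, label): "box" ([left, top, width, height] in pixels, round what is visible of it).
The state is a dict: "time": time; "joint_pos": joint angles; "joint_vel": joint speeds; "joint_efforts": joint torques, N m; "tool_pos": TCP position; "tool_rot": TCP orientation; "contact_force": force on the tool from outside, world axes, zero at the start; "ft_torque": the same for the moment, N m; "gripper_width": opening from 0.0 (shut) to 1.0 (fully open).
Only numpy, scipy, OpenCV 4.12 (cv2) and the standard library are available. Lean on these libraries where they do the work, as an engineer would, in place of code of your own. Each camera call takes 0.05 s, during which the arm holds its last target. There are 200 camera calls.

## Task

Turn the rotary wheel rack until its one empty hook points to the front, over the pointer on the foot, then take the red grinding wheel from the wooden stand and hang it on that hook, behind the upturned tip, so that it hangs freely with the hook still at the front. Grinding wheels are brittle: feel your way, do not knock or press the wheel hard against the rack, do not shove aside the wheels that already hang there, and leave the wrench, jar and dressing stick alone.

Things in the scene. Friction and masses are not known exactly. Their poses are not given: they have to be found in the camera images.
- rack: rotary wheel rack, fixed to the bench: green cast foot, 190 mm diameter, with an upright post. Origin on the post's axis at bench level, z up. Its front is the -x side, marked by a yellow and red pointer on the foot's edge. A grey hub (68 mm diameter, 30 mm thick) with five equal level hooks, 72 deg apart, pointing radially out, turns on the post; four hooks carry a wheel, one is empty.
- hooks_nominal (a point): point on the post's axis, 180 mm above the bench: NOMINAL height of the hook rods' centre lines. The hub is clamped on the post and really sits up to 16 mm higher or lower (rods, tips, collars and bar grip all together); no reading shows how much: find it by touch or by eye.
- hook_nominal_end (a point): point straight above the pointer, 131 mm from the axis, at the nominal height. Each hook is a level rod of 7 mm diameter, its end turned straight up 131 mm from the axis (tip's top 12 mm above the rod's centre line). A collar of 28 mm diameter sits on the rod 94 to 98 mm from the axis. A hung wheel lies between collar and tip, its centre about 112 mm from the axis.
- grip_nominal (a point): point on the post's axis, 255 mm above the bench: nominal centre of the hub's black bar grip (56 mm long, 16 mm thick, 44 mm tall), by which the hub is turned; it really sits 75 mm above the rods' centre lines. The bar lies along the line of the empty hook.
- carousel (a joint): turn of the hub, rad, growing counter-clockwise seen from above, limits -0.8 and 7.1. At 0 and at 6.283 the empty hook points to the front, straight over the pointer; at q it points along the rack's -x turned by q about z. Friction (about 0.35 N m) holds the hub where it is left.
- wheel_center (a point): centre of the loose brick-red grinding wheel with blue labels: 125 mm diameter, 16 mm thick, 0.3 to 0.55 kg, bore 20 mm diameter along its x axis, which is level. It stands on its rim in the stand, centre 74.5 mm above the bench; lift it straight up, gripped across its faces near the top. Hung, its centre is 6.5 mm below the rod's centre line. Brittle: over 20 N against the rack is too much.
- stand: wooden stand 64 x 150 mm, fixed to the bench, slot along its y axis, 20 mm wide, floor 12 mm and cheeks 34 mm above the bench. Origin: centre of its underside.
- hung_grey (a joint): sideways swing (rad, 0 = hanging plumb, stops at 0.5 either way) of the grey grinding wheel, 125 x 16 mm, on the first hook counter-clockwise from the empty one.
- hung_white (a joint): sideways swing (rad, 0 = hanging plumb, stops at 0.5 either way) of the white grinding wheel, 125 x 16 mm, on the second hook counter-clockwise from the empty one.
- hung_green (a joint): sideways swing (rad, 0 = hanging plumb, stops at 0.5 either way) of the green grinding wheel, 125 x 16 mm, on the third hook counter-clockwise from the empty one.
- hung_felt (a joint): sideways swing (rad, 0 = hanging plumb, stops at 0.5 either way) of the cream felt polishing wheel, 116 x 18 mm, on the fourth hook counter-clockwise from the empty one.
- wrench_mid (a point): bystander: middle of a 170 mm wrench lying on the bench between stand and rack. Leave it.
- jar_mid (a point): bystander: centre of a jar with red lid, 60 mm diameter, 75 mm tall. Leave it.
- stick_mid (a point): bystander: centre of a black dressing stick, 150 x 25 x 25 mm, lying on the bench. Leave it.
Mind the look-alikes: they are no part of the job. There is more than one size of the part that bears wheel_center; the job needs the largest.

How it is judged:
By the outcome, as a careful person would: the job done as asked, in the order asked, and still so for the second after the job is handed in, with the robot touching nothing.
It also fails if it takes over 72 s, if anything falls off the work surface, if the arm or the gripper's body presses on something with over 40 N, if the wrist force passes 120 N, or if a joint passes its speed limit or range.

## Working session

There is one attempt and no reset: what is moved stays moved. The work goes in short steps, Python scripts to look and compute and a tool call to move; the robot and the scene stay as the last step left them, time stands still between calls to the robot, and variables do not carry over. Pictures are saved under pics/ and viewed, about 8 in all and at most 12, crops included, and the job is handed in when it is done.

Besides the shell and the picture viewer there is one more tool, called after ">>>" by a JSON object that holds its "name" and its "arguments". step_arm: Moves the arm, as the interface text tells. Its arguments: {"type":"object","properties":{"steps":{"type":"array"},"claw":{"type":"number"}},"required":["steps"]}

```bash
mkdir -p pics; cat > h.py <<'E'
import numpy as np,cv2
from plant import *
def unproj(cam,u,v,d,T=None):
    p=camera_params(cam);K=np.array(p["mtx"]);k=p["k1"]
    x=(np.asarray(u,float)-K[0,2])/K[0,0];y=(np.asarray(v,float)-K[1,2])/K[1,1]
    a,b=x.copy(),y.copy()
    for _ in range(8):
        r=a*a+b*b;a=x/(1+k*r);b=y/(1+k*r)
    P=np.stack([a*d,b*d,d*np.ones_like(a),np.ones_like(a)],-1)
    E=np.array(p["extrinsics"]) if cam!="wrist" else T@np.array(p["T_tool_cam"])
    return (P@E.T)[...,:3]
def toolT():
    from scipy.spatial.transform import Rotation as R
    s=state();q=s["tool_rot"];T=np.eye(4);T[:3,:3]=R.from_quat([q[1],q[2],q[3],q[0]]).as_matrix();T[:3,3]=s["tool_pos"];return T
def cloud(cam):
    T=toolT();im,d=grab_frame(cam);v,u=np.mgrid[:400,:640]
    P=unproj(cam,u,v,d,T);P[d==0]=np.nan
    return im,d,P
def proj(cam,X,T=None):
    p=camera_params(cam);K=np.array(p["mtx"]);E=np.array(p["extrinsics"]) if cam!="wrist" else T@np.array(p["T_tool_cam"])
    c=np.linalg.inv(E)@np.append(X,1);a,b=c[0]/c[2],c[1]/c[2];f=1+p["k1"]*(a*a+b*b)
    return K[0,0]*a*f+K[0,2],K[1,1]*b*f+K[1,2]
def save(n,im,s=1): cv2.imwrite("pics/"+n,cv2.resize(im[...,::-1],None,fx=s,fy=s,interpolation=cv2.INTER_CUBIC))
E
python3 - <<'E'
from h import *
out=[]
for c in("scene","side"):
    im,d,P=cloud(c);np.savez(c+".npz",im=im,d=d,P=P);out.append(im)
    for l in("rack","wheel_center","stand"):print(c,l,[(np.round(b["box"]).tolist(),round(b["p"],2)) for b in boxes_of(c,l)[:4]])
    print(np.round(camera_params(c)["extrinsics"],2).tolist())
save("a.png",out[0],1.25);save("b.png",out[1],1.25)
print(state())
E
```

```text
scene rack [([330.0, 154.0, 85.0, 87.0], 0.72)]
scene wheel_center [([182.0, 227.0, 30.0, 22.0], 0.93), ([221.0, 218.0, 38.0, 42.0], 0.74), ([184.0, 263.0, 28.0, 31.0], 0.56)]
scene stand [([218.0, 235.0, 47.0, 38.0], 0.91)]
[[0.68, 0.47, -0.57, 1.33], [0.73, -0.41, 0.54, -0.83], [0.02, -0.78, -0.62, 1.01], [0.0, 0.0, 0.0, 1.0]]
side rack [([217.0, 186.0, 107.0, 112.0], 0.59)]
side wheel_center [([376.0, 143.0, 22.0, 26.0], 0.65), ([346.0, 144.0, 6.0, 38.0], 0.59)]
side stand [([338.0, 158.0, 25.0, 35.0], 0.66)]
[[-0.98, -0.16, 0.12, 0.39], [-0.2, 0.74, -0.64, 0.69], [0.02, -0.65, -0.76, 1.07], [0.0, 0.0, 0.0, 1.0]]
{'time': 0.4, 'joint_pos': array([-1.18998455e-01,  5.27569631e-02,  1.61310474e+00, -1.09004544e-05,
        1.47600571e+00, -1.18994854e-01]), 'joint_vel': array([ 0.00152897, -0.00327734, -0.0008562 , -0.00228729,  0.00250537,
       -0.0010052 ]), 'joint_efforts': array([-2.59184899e-04, -3.93051267e+01, -3.69811463e+01, -9.63666071e-05,
        2.46212119e-03, -2.24521244e-05]), 'tool_pos': array([6.24890951e-01, 1.13651179e-05, 2.31145787e-01]), 'tool_rot': array([-1.04631316e-04,  7.07107683e-01,  7.07105866e-01, -8.91859580e-05]), 'contact_force': array([-0.00602655, -0.24047931, -0.75687368]), 'ft_torque': array([-0.02467585, -0.01342939,  0.01767937]), 'gripper_width': 0.9967186886358117}
```

View pics/a.png

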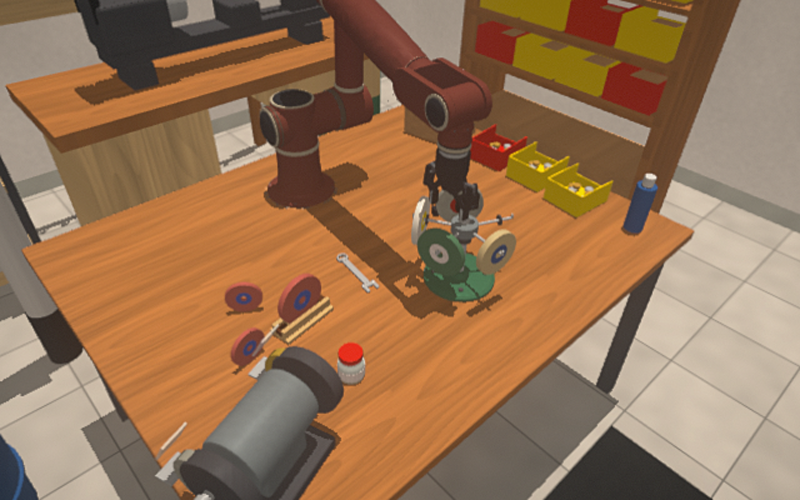

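View pics/b.png

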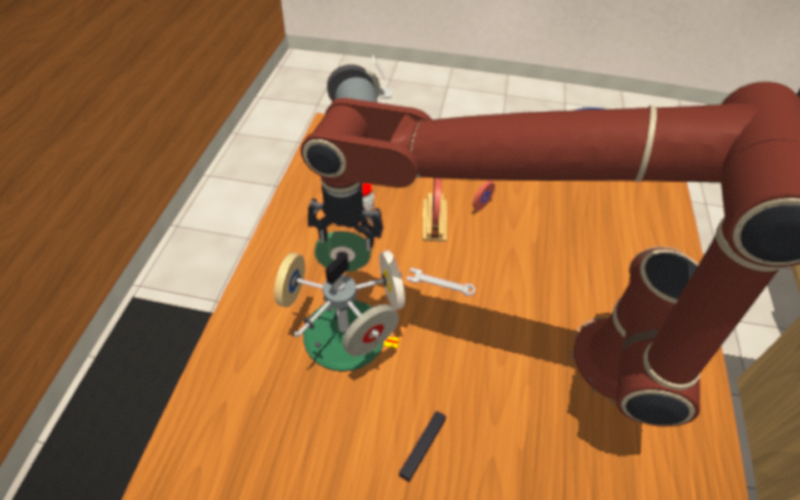

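The scene view shows the rack at about (460,260), with its empty hook pointing right, and the stand with the large red wheel at (300,300). The side view shows the hub at (340,290), pointer at (392,342), and empty hook pointing to lower left (300,332). Next I'll measure these.

```bash
python3 - <<'E'
from h import *
from scipy.optimize import least_squares
for c in("scene","side"):
    z=np.load(c+".npz");im,P=z["im"],z["P"];h=cv2.cvtColor(im,cv2.COLOR_RGB2HSV)
    H,S,V=[h[...,i].astype(int) for i in range(3)]
    reg=np.zeros(H.shape,bool)
    if c=="scene":reg[200:250,325:405]=1
    else: reg[235:300,235:325]=1
    m=reg&(H>50)&(H<90)&(S>90)&(P[...,2]<.06)
    Q=P[m];print(c,"foot",len(Q),np.nanmedian(Q,0),np.nanmin(Q,0),np.nanmax(Q,0))
    m=reg&(H>24)&(H<34)&(S>150)&(P[...,2]<.06);print("pointer yel",m.sum(),np.nanmedian(P[m],0))
    # fit circle on foot via min enclosing
    (x,y),r=cv2.minEnclosingCircle((Q[np.isfinite(Q[:,0])][:,:2]*1000).astype(np.float32));print("enc",x,y,r)
    # points above rack
    if c=="scene": wr=(slice(215,265),slice(218,265))
    else: wr=(slice(138,195),slice(335,365))
    h2=np.zeros(H.shape,bool);h2[wr]=1
    m=h2&((H<8)|(H>172))&(S>90)&(P[...,2]>.04)
    Q=P[m];print("wheel",len(Q),np.nanmedian(Q,0),np.nanmin(Q,0),np.nanmax(Q,0))
    if len(Q)>20:
        e=np.linalg.svd(Q-Q.mean(0),full_matrices=0);print("normal",e[2][2],"sd",e[1]/len(Q)**.5)
    m=h2&(P[...,2]>.028)&(P[...,2]<.04)&(H>8)&(H<30);Q=P[m][:,:2];print("cheek",len(Q),cv2.minAreaRect((Q*1000).astype(np.float32)))
E
```

```text
scene foot 6 [0.65566489 0.12962203 0.01508113] [0.59511623 0.0992073  0.01011559] [0.71360716 0.14648146 0.01682032]
pointer yel 0 [nan nan nan]
enc 654.3616943359375 119.135498046875 62.507381439208984
wheel 696 [ 0.49030307 -0.34488073  0.09854859] [ 0.47288908 -0.39506415  0.04003058] [ 0.50257458 -0.2709916   0.13840708]
normal [0.98981863 0.13213974 0.05289766] sd [0.03466001 0.02864725 0.00378105]
cheek 238 ((488.6967468261719, -332.3598327636719), (43.313377380371094, 149.0027618408203), 4.955153942108154)
side foot 1302 [0.64711791 0.11189694 0.0174245 ] [ 0.5383851  -0.01383737  0.0057972 ] [0.71271472 0.16067815 0.03426317]
pointer yel 17 [0.52351122 0.07418363 0.00695402]
enc 624.934814453125 72.99703216552734 89.75289154052734
wheel 259 [ 0.47343524 -0.27511351  0.13416257] [ 0.4204567  -0.36555458  0.05254982] [0.49315328 0.07362392 0.53329227]
normal [-0.99308506 -0.11544536  0.02131753] sd [0.27017955 0.02487143 0.00982964]
cheek 230 ((481.095947265625, -329.7762756347656), (41.35222625732422, 154.456298828125), 8.462324142456055)
  return np.nanmean(a, axis, out=out, keepdims=keepdims)
```

```bash
python3 - <<'E'
from h import *
ims=[]
for c,(u0,u1,v0,v1) in(("scene",(320,430,140,250)),("side",(205,335,180,310))):
    im=np.load(c+".npz")["im"][v0:v1,u0:u1];ims.append(cv2.resize(im,(390,390),interpolation=cv2.INTER_CUBIC))
save("c.png",np.hstack(ims))
E
```

```text
(no output)
```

View pics/c.png

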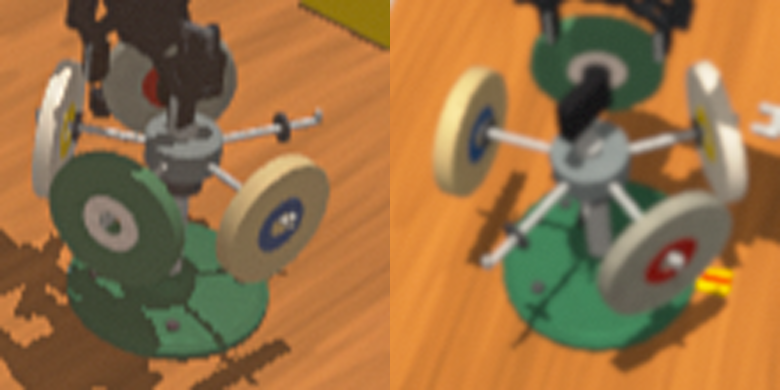

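```bash
python3 - <<'E'
from h import *
from scipy.optimize import least_squares
def ray(c,u,v):
    a=unproj(c,np.array(u,float),np.array(v,float),1.);o=np.array(camera_params(c)["extrinsics"])[:3,3];d=a-o;return o,d/np.linalg.norm(d)
def tri(s,t):
    A=np.zeros((3,3));b=np.zeros(3);R=[ray("scene",320+s[0]*110/390,140+s[1]*110/390),ray("side",205+(t[0]-390)/3,180+t[1]/3)]
    for o,d in R:
        M=np.eye(3)-np.outer(d,d);A+=M;b+=M@o
    X=np.linalg.solve(A,b);return X,[np.linalg.norm((np.eye(3)-np.outer(d,d))@(X-o)) for o,d in R]
for n,s,t in(("tip",(318,117),(488,262)),("collar",(282,127),(516,235)),("hubtop",(183,125),(592,147)),("grip",(190,70),(583,107))):print(n,tri(s,t))
z=np.load("side.npz");im,P=z["im"],z["P"];h=cv2.cvtColor(im,cv2.COLOR_RGB2HSV).astype(int)
m=(h[...,0]>50)&(h[...,0]<90)&(h[...,1]>90);m[:232]=0;m[:,:235]=0;m[302:]=0;m[:,325:]=0
c=max(cv2.findContours(m.astype(np.uint8),0,1)[0],key=cv2.contourArea)
hu=cv2.convexHull(c)[:,0]; 
o,_=ray("side",0,0);X=[]
for u,v in c[:,0]:
    _,d=ray("side",u,v);X.append(o+d*(.012-o[2])/d[2])
X=np.array(X)
f=lambda p:np.hypot(X[:,0]-p[0],X[:,1]-p[1])-.096
r=least_squares(f,[.63,.075],loss="soft_l1",f_scale=.0015);print("foot fit",r.x,np.sort(np.abs(f(r.x)))[:len(X)//2].max(),len(X))
for lo,hi,nm in((18,34,"yel"),(0,10,"red")):
    mm=np.zeros(m.shape,bool);mm[260:285,300:328]=1
    mm&=(h[...,0]>=lo)&(h[...,0]<=hi)&(h[...,1]>200)&(h[...,2]>150)
    v,u=np.nonzero(mm);
    for a,b in [(u.mean(),v.mean())]:
        _,d=ray("side",a,b);print(nm,len(u),o+d*(.012-o[2])/d[2])
E
```

```text
tip (array([0.67947515, 0.18744067, 0.17154284]), [np.float64(0.0025350171788581094), np.float64(0.0025350171788581337)])
collar (array([0.66570539, 0.15566126, 0.1680892 ]), [np.float64(0.0018926531508407438), np.float64(0.0018926531508406633)])
hubtop (array([0.62312096, 0.06973682, 0.18813274]), [np.float64(0.001439997816127353), np.float64(0.0014399978161273674)])
grip (array([0.62459216, 0.07146944, 0.24507978]), [np.float64(0.0003327141237350102), np.float64(0.0003327141237349438)])
foot fit [0.61921577 0.06172702] 0.013548070698577927 166
yel 82 [0.51421641 0.07056833 0.012     ]
red 0 [nan nan nan]<stdin>:25: RuntimeWarning: Mean of empty slice.
  ret = ret.dtype.type(ret / rcount)
```

>>> {"name": "step_arm", "arguments": {"steps": [[0,0,-40,0],[0,0,-40,0],[35,0,-20,0],[36,-1.5,0,0],[0,0,0,8.5],[0,0,0,8.5],[0,0,0,8.5],[0,0,0,0]], "claw": 100}}

```text
time: 1.2
tool_pos: [0.6232, 0.074, 0.3352]
tool_rot: [-0.001, 0.849, 0.528, 0.0]
contact_force: [0.8, -0.1, -0.5]
gripper_width: 0.998
```

```bash
python3 - <<'E'
from h import *
s=state();print(s["time"],s["tool_pos"],s["tool_rot"])
T=toolT();im,d,P=cloud("wrist");np.savez("w1.npz",im=im,d=d,P=P,T=T)
cv2.line(im,(0,0),(0,0),(0,0,0));save("d.png",im,1.25)
print(np.round(camera_params("wrist")["T_tool_cam"],3).tolist(),proj("wrist",[.6235,.071,.265],T),proj("wrist",[.6235,.071,.188],T))
E
```

```text
1.2 [0.62320583 0.07401165 0.33524939] [-8.17217930e-04  8.49169227e-01  5.28120138e-01  2.74946345e-04]
[[0.0, -0.951, -0.308, 0.078], [1.0, 0.0, -0.0, -0.0], [0.0, -0.308, 0.951, -0.142], [0.0, 0.0, 0.0, 1.0]] (np.float64(319.5959576471157), np.float64(216.1876420315978)) (np.float64(319.03219434736707), np.float64(184.40742390740863))
```

View pics/d.png

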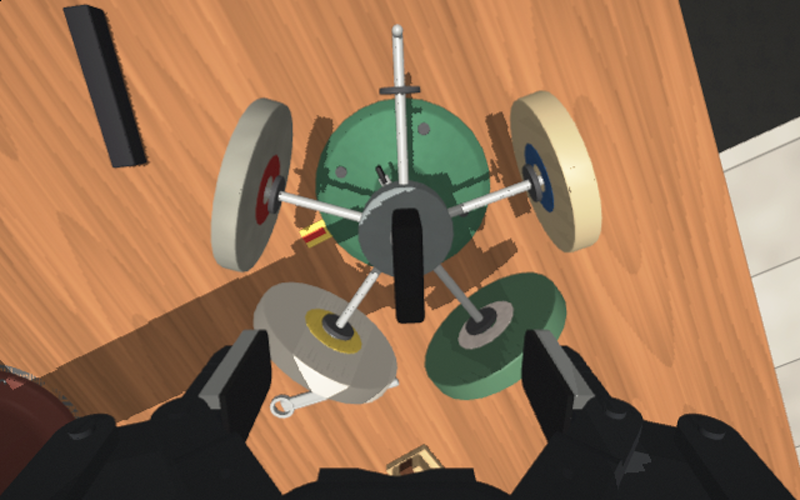

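The wrist view shows the bar grip at (407,265), the hub at (405,230), the hook tip at (398,31), the collar at (400,91) and the pointer at (314,234). The bar is nearly aligned with the jaws. Now I'll measure from depth.

```bash
python3 - <<'E'
from h import *
from scipy.optimize import least_squares
z=np.load("w1.npz");im,d,P,T=z["im"],z["d"],z["P"],z["T"];h=cv2.cvtColor(im,cv2.COLOR_RGB2HSV).astype(int)
m=(h[...,0]>60)&(h[...,0]<90)&(h[...,1]>80)&(P[...,2]<.03)&(P[...,2]>.004)
Q=P[m];print("foot z",np.percentile(Q[:,2],[5,50,95]))
c=np.zeros(3);c
Q=Q[Q[:,2]<.03]
hu=cv2.convexHull((Q[:,:2]*1000).astype(np.float32))[:,0]
f=lambda p:np.hypot(hu[:,0]-p[0],hu[:,1]-p[1])-p[2]
r=least_squares(f,[623,71,95],loss="soft_l1",f_scale=1);print("foot",r.x)
m=(h[...,1]>200)&(h[...,0]>24)&(h[...,0]<34)&(P[...,2]<.03);v,u=np.nonzero(m);print("ptr",m.sum(),np.nanmean(P[m],0),u.mean(),v.mean())
m=np.zeros(m.shape,bool);m[165:262,300:350]=1;m&=(h[...,2]<60)&(P[...,2]>.2)
G=P[m];print("grip z",np.nanpercentile(G[:,2],[5,50,90,98]));top=G[G[:,2]>np.nanpercentile(G[:,2],90)-.004]
print(cv2.minAreaRect((top[:,:2]*1000).astype(np.float32)))
m=np.zeros(m.shape,bool);m[140:225,285:365]=1;m&=(P[...,2]>.15)&(P[...,2]<.215)&(h[...,1]<60)
print("hub top z",np.percentile(P[m][:,2],[50,75,90]));H=P[m];H=H[np.abs(H[:,2]-np.percentile(H[:,2],75))<.004]
hu=cv2.convexHull((H[:,:2]*1000).astype(np.float32))[:,0];r2=least_squares(f,[623,71,34],loss="soft_l1",f_scale=1);print("hub",r2.x)
m=np.zeros(m.shape,bool);m[30:140,308:332]=1;m&=(P[...,2]>.12)&(P[...,2]<.2)
R=P[m];print("rod",len(R));r_=np.hypot(R[:,0]-.6235,R[:,1]-.072)
for a,b in((40,60),(60,80),(80,92),(100,115),(115,126),(127,138)):
    k=(r_>a/1e3)&(r_<b/1e3);
    if k.sum():print(a,k.sum(),np.percentile(R[k][:,2],[20,50,95]),np.median(R[k],0))
E
```

```text
foot z [0.01094022 0.01588384 0.01925431]
foot [626.0910674   65.54305733  92.8273975 ]
ptr 0 [nan nan nan] nan nan
grip z [0.23938166 0.26346735 0.26446594 0.264964  ]
((625.90185546875, 65.71461486816406), (55.435508728027344, 15.854126930236816), 66.59379577636719)
hub top z [0.1816669  0.18219579 0.18263514]
hub [625.94952287  65.88497122  33.43580664]
rod 1000
40 186 [0.16869164 0.16974827 0.17123867] [0.64770544 0.11589675 0.16974827]
60 203 [0.16895894 0.16976149 0.17122695] [0.65569069 0.13446935 0.16976149]
80 198 [0.16931956 0.17341351 0.1807996 ] [0.66213303 0.1502961  0.17341351]
100 171 [0.16868276 0.16972326 0.1713326 ] [0.6708096  0.16920868 0.16972326]
115 82 [0.16895755 0.16963701 0.17112285] [0.67532212 0.17902691 0.16963701]<stdin>:11: RuntimeWarning: Mean of empty slice
<stdin>:11: RuntimeWarning: Mean of empty slice.
  ret = ret.dtype.type(ret / rcount)
```

```bash
python3 - <<'E'
from h import *
z=np.load("w1.npz");im,P=z["im"],z["P"]
r=im[170:205,235:266].astype(int);p=P[170:205,235:266];k=(r[...,0]>130)&(r[...,2]<60)&((r[...,1]>150)|(r[...,1]<70))
v,u=np.nonzero(k);print(k.sum());
for n,q in(("all",k),("yel",k&(r[...,1]>150)),("red",k&(r[...,1]<70))):
    a=p[q];c=a.mean(0);print(n,q.sum(),c,a.min(0),a.max(0),np.degrees(np.arctan2(c[1]-.0657,c[0]-.626)),cv2.minAreaRect((a[:,:2]*1000).astype(np.float32)))
E
```

```text
82
all 82 [0.51486053 0.06292906 0.00790611] [0.50185797 0.0594289  0.00494818] [0.52740843 0.06685109 0.01013997] -178.57179374445104 ((514.5960083007812, 62.74445343017578), (25.63544273376465, 6.960579872131348), 3.0739665031433105)<stdin>:6: RuntimeWarning: Mean of empty slice.
  ret = um.true_divide(
Traceback (most recent call last):
ValueError: zero-size array to reduction operation minimum which has no identity
```

>>> {"name": "step_arm", "arguments": {"steps": [[-6.2,6.2,0,-2.8],[0,0,35,0],[0,0,35,0],[0,0,25,0],[0,0,12,0],[0,0,5,0],[0,0,0,0]], "claw": 60}}

```text
time: 1.95
tool_pos: [0.6276, 0.0646, 0.222]
tool_rot: [0.001, 0.83, 0.558, 0.002]
contact_force: [0.6, 0.3, -0.2]
gripper_width: 0.597
```

>>> {"name": "step_arm", "arguments": {"steps": [[0.4,-1.8,0,1.0],[0,0,0,0],[0,0,0,0],[0,0,0,0],[0,0,0,0],[0,0,0,0]], "claw": 0}}

```text
time: 2.55
tool_pos: [0.6265, 0.066, 0.2254]
tool_rot: [0.001, 0.835, 0.55, 0.004]
contact_force: [-0.9, 0.3, -2.4]
gripper_width: 0.184
```

>>> {"name": "step_arm", "arguments": {"steps": [[0,0,0,-1.5],[0,0,0,-3],[0,0,0,-4],[0,0,0,-5],[0,0,0,-5],[0,0,0,-5],[0,0,0,-5],[0,0,0,-5]]}}

```text
time: 3.35
tool_pos: [0.6265, 0.0661, 0.2254]
tool_rot: [0.001, 0.631, 0.776, 0.004]
contact_force: [0.3, 0.4, -1.8]
gripper_width: 0.184
```

>>> {"name": "step_arm", "arguments": {"steps": [[0,0,0,-5],[0,0,0,-5],[0,0,0,-5],[0,0,0,-5],[0,0,0,-5],[0,0,0,-5],[0,0,0,-5],[0,0,0,-5]]}}

```text
time: 4.15
tool_pos: [0.6265, 0.0661, 0.2254]
tool_rot: [0.001, 0.311, 0.95, 0.004]
contact_force: [-0.2, 0.3, -2.8]
gripper_width: 0.179
```

>>> {"name": "step_arm", "arguments": {"steps": [[0,0,0,-5],[0,0,0,-5],[0,0,0,-5],[0,0,0,-5],[0,0,0,-5],[0,0,0,-4],[0,0,0,-3],[0,0,0,-1]]}}

```text
time: 4.95
tool_pos: [0.6265, 0.0662, 0.2255]
tool_rot: [0.001, 0.013, 1.0, 0.004]
contact_force: [0.4, 0.6, -2.1]
gripper_width: 0.18
```

```bash
python3 - <<'E'
from h import *
T=toolT();im,d,P=cloud("wrist");np.savez("w2.npz",im=im,d=d,P=P,T=T);save("e.png",im,1)
E
```

```text
(no output)
```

View pics/e.png

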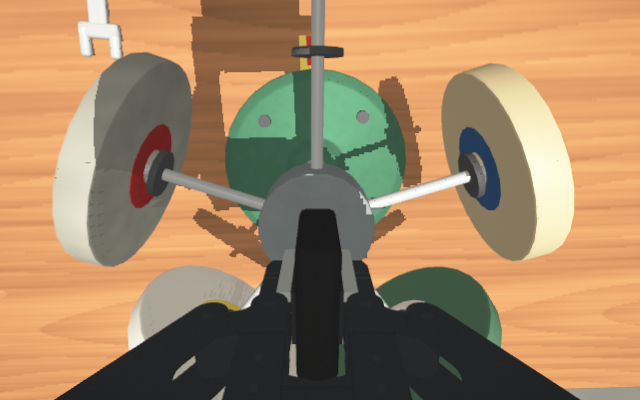

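The wrist view shows the hook rod running up at x≈317 with its collar at (317,51). The pointer is partly hidden behind the rod, around (306,50), so I'll compute the remaining angle.

```bash
python3 - <<'E'
from h import *
for n in("w1","w2"):
    z=np.load(n+".npz");im,P=z["im"].astype(int),z["P"]
    ax=np.array([.626,.0657]);rr=np.hypot(P[...,0]-ax[0],P[...,1]-ax[1])
    ang=np.degrees(np.arctan2(P[...,1]-ax[1],P[...,0]-ax[0]))%360
    low=(P[...,2]<.03)&(P[...,0]<ax[0])
    R,G,B=im[...,0],im[...,1],im[...,2]
    for nm,k in(("red",(R>110)&(G<60)&(B<60)),("yel",(R>140)&(G>120)&(B<70)&(R-G<70))):
        k=k&low&(rr>.09)&(rr<.13);print(n,nm,k.sum(),P[k].mean(0) if k.any() else "",np.percentile(ang[k],[5,50,95]) if k.any() else "", (rr[k].min(),rr[k].max()) if k.any() else"")
z=np.load("w2.npz");P=z["P"];ax=np.array([.626,.0657])
m=(P[...,2]>.155)&(P[...,2]<.175);v,u=np.mgrid[:400,:640];m&=(u>300)&(u<335)&(v<160);
Q=P[m];e=np.polyfit(Q[:,0],Q[:,1],1);print("rod n",m.sum(),"dir",180+np.degrees(np.arctan(e[0])),"y at axis",np.polyval(e,.626),"top z",np.percentile(Q[:,2],95))
E
```

```text
w1 red 73 [0.51498391 0.06319305 0.00810491] [179.97642172 181.33527398 182.62413098] (np.float64(0.09862359583150253), np.float64(0.12423413957783258))
w1 yel 97 [0.5164941  0.05782917 0.00515881] [176.18898127 184.84110225 187.05860416] (np.float64(0.09592790339858016), np.float64(0.12550312472579325))
w2 red 53 [0.513451   0.06202517 0.00809273] [181.04453292 181.94528773 182.6660179 ] (np.float64(0.09898620255699249), np.float64(0.12282911461546403))
w2 yel 4 [0.5216361  0.05816906 0.00538608] [182.91395725 183.49387042 185.90400167] (np.float64(0.09833844376620064), np.float64(0.11711104072011898))
rod n 1967 dir 178.0857119148811 y at axis 0.06497641746776142 top z 0.17120877552792174
```

>>> {"name": "step_arm", "arguments": {"steps": [[0,0,0,-1.5],[0,0,0,-1.5],[0,0,0,0]]}}

```text
time: 5.3
tool_pos: [0.6265, 0.0662, 0.2255]
tool_rot: [0.001, -0.015, 1.0, 0.004]
contact_force: [0.4, 0.9, -1.9]
gripper_width: 0.179
```

>>> {"name": "step_arm", "arguments": {"steps": [[0,0,0,0],[0,0,0,0],[0,0,0,0],[0,0,-10,0],[0,0,-30,0],[0,0,-40,0],[0,0,-40,0],[0,0,0,0]], "claw": 50}}

```text
time: 6.1
tool_pos: [0.627, 0.0651, 0.355]
tool_rot: [0.004, -0.016, 1.0, 0.003]
contact_force: [0.1, 0.8, 1.0]
gripper_width: 0.499
```

>>> {"name": "step_arm", "arguments": {"steps": [[15,-44,0,0],[16,-44,0,0],[16,-44,0,0],[16,-44,0,0],[16,-44,0,0],[16,-44,0,0],[16,-44,0,0],[16,-44,0,0]], "claw": 100}}

```text
time: 6.9
tool_pos: [0.5116, -0.2981, 0.3601]
tool_rot: [0.012, -0.022, 1.0, 0.001]
contact_force: [0.9, -0.2, 0.5]
gripper_width: 1.002
```

>>> {"name": "step_arm", "arguments": {"steps": [[10,-35,0,8.5],[0,0,0,8.5],[0,0,0,8.5],[0,0,0,8.5],[0,0,0,8.5],[0,0,0,8.5],[0,0,0,8.5],[0,0,0,8.5]]}}

```text
time: 7.7
tool_pos: [0.4988, -0.3431, 0.363]
tool_rot: [0.012, 0.548, 0.836, 0.007]
contact_force: [0.8, -0.9, -0.9]
gripper_width: 0.999
```

>>> {"name": "step_arm", "arguments": {"steps": [[0,0,0,8.5],[0,0,0,7],[0,0,0,0]]}}

```text
time: 8.0
tool_pos: [0.4988, -0.3432, 0.3646]
tool_rot: [0.012, 0.658, 0.753, 0.008]
contact_force: [-0.0, 0.4, 0.1]
gripper_width: 0.997
```

```bash
python3 - <<'E'
from h import *
s=state();print(s["time"],s["tool_pos"],s["tool_rot"])
T=toolT();im,d,P=cloud("wrist");np.savez("w3.npz",im=im,d=d,P=P,T=T);save("f.png",im,1)
E
```

```text
8.0 [ 0.49881444 -0.34322031  0.36464068] [0.01194748 0.65837418 0.7525508  0.00824559]
```

View pics/f.png

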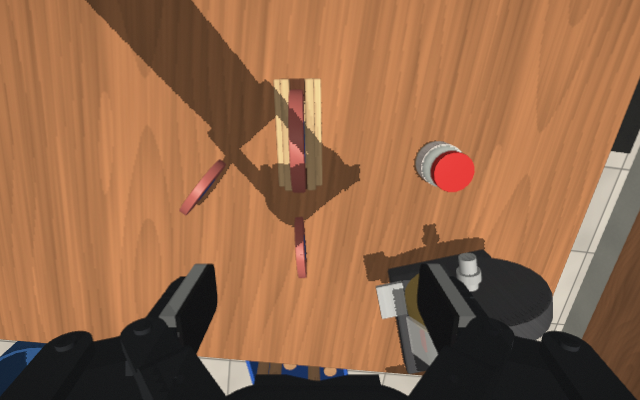

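The largest red wheel is in the stand at about (298,140), with two smaller look-alikes at (202,187) and (300,247) to be left alone. I'll measure the wheel's top and the stand.

```bash
python3 - <<'E'
from h import *
z=np.load("w3.npz");im,P,T=z["im"],z["P"],z["T"]
w=np.zeros(P.shape[:2],bool);w[70:200,265:330]=1
R,G,B=[im[...,i].astype(int) for i in range(3)]
k=w&(P[...,2]>.05)&(P[...,2]<.15);Q=P[k];print("wheel",k.sum(),np.nanmax(Q[:,2]),cv2.minAreaRect((Q[:,:2]*1000).astype(np.float32)))
t=Q[Q[:,2]>.115];print("top part",len(t),cv2.minAreaRect((t[:,:2]*1000).astype(np.float32)),np.percentile(t[:,2],[50,95]))
e=np.polyfit(Q[:,1],Q[:,2],2);print("apex y",-e[1]/2/e[0],np.polyval(e,-e[1]/2/e[0]))
# circle fit along y-z of rim (r=.0625)
from scipy.optimize import least_squares
c=np.cos(np.radians(7));s=Q[:,1]/c
r=least_squares(lambda p:np.hypot(s-p[0],Q[:,2]-p[1])-.0625,[-.33,.0745],loss="soft_l1",f_scale=.002);print("centre y,z",r.x[0]*c,r.x[1])
k=w&(P[...,2]>.028)&(P[...,2]<.038);S=P[k];print("cheeks",k.sum(),cv2.minAreaRect((S[:,:2]*1000).astype(np.float32)))
print("tool y",T[:3,1],"tool x",T[:3,0],"z",T[:3,2])
E
```

```text
wheel 1590 0.1375285381666317 ((480.92230224609375, -334.2297058105469), (16.58205795288086, 122.59416961669922), 8.628870010375977)
top part 1218 ((480.6958312988281, -334.64117431640625), (16.020294189453125, 93.62059020996094), 8.602760314941406) [0.13121242 0.1358765 ]
apex y -0.3359508686333246 0.13419132504892106
centre y,z -0.33537745028968224 0.07279703616670478
cheeks 1758 ((480.6209411621094, -334.963134765625), (44.02430725097656, 148.9447784423828), 8.627793312072754)
tool y [0.990723   0.13295091 0.02814226] tool x [-0.1328014   0.99111706 -0.0071248 ] z [ 0.02883953 -0.00332138 -0.99957854]
```

>>> {"name": "step_arm", "arguments": {"steps": [[12.3,-24,0,-1],[0,0,35,0],[0,0,40,0],[0,0,40,0],[0,0,30,0],[0,0,10,0],[0,0,0,0]], "claw": 80}}

```text
time: 8.75
tool_pos: [0.4788, -0.3362, 0.2092]
tool_rot: [0.017, 0.644, 0.765, 0.008]
contact_force: [0.2, 0.4, 0.1]
gripper_width: 0.798
```

>>> {"name": "step_arm", "arguments": {"steps": [[2.5,-1.3,15,1.2],[0,0,20,0],[0,0,20,0],[0,0,20,0],[0,0,15,0],[0,0,6,0],[0,0,0,0]]}}

```text
time: 9.45
tool_pos: [0.4861, -0.3396, 0.1196]
tool_rot: [0.026, 0.652, 0.758, 0.008]
contact_force: [0.4, -0.5, 0.2]
gripper_width: 0.798
```

>>> {"name": "step_arm", "arguments": {"steps": [[0,0,-40,0],[0,0,-40,0],[0,0,0,0]]}}

```text
time: 9.75
tool_pos: [0.4824, -0.338, 0.2035]
tool_rot: [0.027, 0.652, 0.758, 0.008]
contact_force: [0.6, -0.3, 0.7]
gripper_width: 0.8
```

>>> {"name": "step_arm", "arguments": {"steps": [[0,0,10,0],[0,0,10,0],[0,0,10,0],[0,0,10,0],[0,0,10,0],[0,0,10,0],[0,0,10,0],[0,0,0,0]]}}

```text
time: 10.55
tool_pos: [0.4842, -0.338, 0.1228]
tool_rot: [0.023, 0.652, 0.758, 0.008]
contact_force: [-0.6, -1.0, 0.4]
gripper_width: 0.802
```

>>> {"name": "step_arm", "arguments": {"steps": [[0,0,-10,0],[0,0,-10,0],[0,0,-10,0],[0,0,-10,0],[0,0,-10,0],[0,0,-10,0],[0,0,-10,0],[0,0,0,0]]}}

```text
time: 11.35
tool_pos: [0.4826, -0.3382, 0.2044]
tool_rot: [0.028, 0.652, 0.758, 0.008]
contact_force: [0.1, 0.3, 0.0]
gripper_width: 0.8
```

>>> {"name": "step_arm", "arguments": {"steps": [[0,0,40,0],[0,0,0,0],[0,0,0,0],[0,0,-40,0],[0,0,0,0],[0,0,0,0]]}}

```text
time: 11.95
tool_pos: [0.4831, -0.3387, 0.209]
tool_rot: [0.029, 0.652, 0.758, 0.007]
contact_force: [0.2, 0.2, -0.6]
gripper_width: 0.798
```

>>> {"name": "step_arm", "arguments": {"steps": [[0,0,6,0],[0,0,6,0],[0,0,6,0],[0,0,6,0],[0,0,6,0],[0,0,6,0],[0,0,6,0],[0,0,6,0]]}}

```text
time: 12.75
tool_pos: [0.4856, -0.3398, 0.1567]
tool_rot: [0.028, 0.652, 0.758, 0.008]
contact_force: [0.4, -0.5, 0.7]
gripper_width: 0.8
```

>>> {"name": "step_arm", "arguments": {"steps": [[-10,0,0,0],[-10,0,0,0],[-10,0,0,0],[-10,0,0,0],[10,0,0,0],[10,0,0,0],[10,0,0,0],[10,0,0,0]]}}

```text
time: 13.55
tool_pos: [0.4859, -0.3428, 0.1567]
tool_rot: [0.029, 0.653, 0.757, 0.007]
contact_force: [-0.8, 0.4, -1.1]
gripper_width: 0.8
```

>>> {"name": "step_arm", "arguments": {"steps": [[10.2,-5.3,0,0],[0,0,10,0],[0,0,10,0],[0,0,10,0],[0,0,10,0],[0,0,6,0],[0,0,0,0]], "claw": 55}}

```text
time: 14.25
tool_pos: [0.4802, -0.3309, 0.1044]
tool_rot: [0.028, 0.652, 0.758, 0.007]
contact_force: [-0.4, 1.3, -0.7]
gripper_width: 0.553
```

>>> {"name": "step_arm", "arguments": {"steps": [[-3.5,0.5,-4,0],[0,0,0,0],[0,0,0,0],[0,0,0,0],[0,0,0,0],[0,0,0,0]], "claw": 0}}

```text
time: 14.85
tool_pos: [0.4808, -0.335, 0.1088]
tool_rot: [0.027, 0.652, 0.758, 0.007]
contact_force: [-0.2, 0.1, -1.1]
gripper_width: 0.174
```

>>> {"name": "step_arm", "arguments": {"steps": [[0,0,-5,0],[0,0,-10,0],[0,0,-20,0],[0,0,-30,0],[0,0,-40,0],[0,0,-40,0],[0,0,-30,0],[0,0,0,0]]}}

```text
time: 15.65
tool_pos: [0.4693, -0.3276, 0.2869]
tool_rot: [0.022, 0.652, 0.758, 0.008]
contact_force: [0.9, -0.3, -4.6]
gripper_width: 0.177
```

>>> {"name": "step_arm", "arguments": {"steps": [[15,3,-1,0],[30,3,-1,0],[30,3,-1,0],[30,3,-1,0],[30,3,-1,0],[30,3,-1,0],[30,3,-1,0],[30,3,-1,0]]}}

```text
time: 16.45
tool_pos: [0.4522, -0.0883, 0.2727]
tool_rot: [0.008, 0.654, 0.756, 0.007]
contact_force: [-0.6, 0.6, -5.1]
gripper_width: 0.176
```

>>> {"name": "step_arm", "arguments": {"steps": [[30,5,-1,0],[30,5,-1,0],[30,5,-1,0],[25,5,-1,0],[18,3,-1,0],[8,1.5,0,3],[2,0,0,3.5],[0,0,0,0]]}}

```text
time: 17.25
tool_pos: [0.4426, 0.0732, 0.2553]
tool_rot: [-0.006, 0.693, 0.721, -0.001]
contact_force: [0.4, 0.1, -4.5]
gripper_width: 0.175
```

```bash
python3 - <<'E'
from h import *
s=state();print(s["time"],s["tool_pos"],s["tool_rot"])
T=toolT();im,d,P=cloud("wrist");np.savez("w4.npz",im=im,d=d,P=P,T=T)
im2,d2,P2=cloud("side");np.savez("s4.npz",im=im2,d=d2,P=P2)
c=im2[140:310,200:372]
save("g.png",np.hstack([cv2.resize(im,(480,300)),cv2.resize(c,(304,300),interpolation=cv2.INTER_CUBIC)]))
print("axes",T[:3,:3])
E
```

```text
17.25 [0.44258289 0.07319784 0.25534913] [-6.45057680e-03  6.93309150e-01  7.20611219e-01 -5.32400848e-04]
axes [[-0.03856163  0.99920584 -0.01003495]
 [ 0.99921957  0.03864428  0.00817718]
 [ 0.00855848 -0.0097118  -0.99991621]]
```

View pics/g.png

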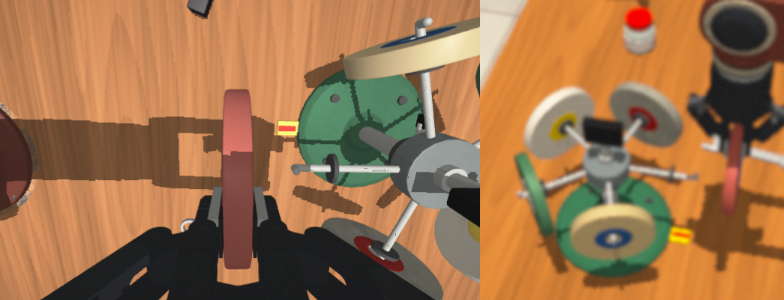

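Left panel (wrist): the wheel hangs at about (237,170), the empty hook's tip is at (295,168) with its collar at (332,169), and the pointer is at (288,128). Right panel (side): the hook points toward the wheel. I'll measure them all from this one view.

```bash
python3 - <<'E'
from h import *
from scipy.optimize import least_squares
z=np.load("w4.npz");im,P,T=z["im"].astype(int),z["P"],z["T"];R,G,B=im[...,0],im[...,1],im[...,2]
v,u=np.mgrid[:400,:640]
m=(u>285)&(u<345)&(v>112)&(v<362)&(P[...,2]>.07)&(R>G*1.4)&(R>60)
m=cv2.erode(m.astype(np.uint8),np.ones((3,3)))>0
L=(P-T[:3,3])@T[:3,:3]   # tool coords
Q=L[m];print("wheel px",m.sum(),"tool y range",np.percentile(Q[:,1],[2,50,98]))
f=lambda p:np.hypot(Q[:,0]-p[0],Q[:,2]-p[1])-.0625
r=least_squares(f,[0,.034],loss="soft_l1",f_scale=.001);c=r.x;print("centre tool x,z",c,"res",np.median(np.abs(f(c))))
# tilt: mid y vs z and vs x
for ax,n in((2,"z"),(0,"x")):
    b=np.linspace(*np.percentile(Q[:,ax],[3,97]),6);print(n,[(round(1e3*(b[i]+b[i+1])/2),np.round(1e3*np.percentile(Q[(Q[:,ax]>b[i])&(Q[:,ax]<b[i+1])][:,1],[3,97]),1).tolist()) for i in range(5)])
W=T[:3,3]+T[:3,:3]@np.array([c[0],np.median(Q[:,1]),c[1]]);print("wheel centre world",W)
# hub, rod, tip
k=(P[...,2]>.155)&(P[...,2]<.178)&(u>385)&(u<520)&(v>205)&(v<245)
S=P[k];e=np.polyfit(S[:,0],S[:,1],1);print("rod",k.sum(),"dir",180+np.degrees(np.arctan(e[0])),"y at .495",np.polyval(e,.495),"xmin",S[:,0].min(),"topz",np.percentile(S[:,2],[50,90]))
tp=(P[...,2]>.1725)&(P[...,2]<.19)&(u>380)&(u<415)&(v>205)&(v<245);print("tip",tp.sum(),P[tp].mean(0),P[tp].max(0),P[tp].min(0))
h=(P[...,2]>.178)&(P[...,2]<.187)&(u>500);H=P[h];hu=cv2.convexHull((H[:,:2]*1000).astype(np.float32))[:,0];
f2=lambda p:np.hypot(hu[:,0]-p[0],hu[:,1]-p[1])-34
r2=least_squares(f2,[626,66],loss="soft_l1",f_scale=1);print("hub",r2.x)
low=(P[...,2]<.02)&(u>360)&(u<402)&(v>150)&(v<190)
for nm,k in(("red",(R>110)&(G<70)&(B<70)),("yel",(R>140)&(G>120)&(B<70)&(R-G<70))):
    k=k&low;q=P[k];print(nm,k.sum(),q.mean(0),180+np.degrees(np.arctan(np.polyfit(q[:,0],q[:,1],1)[0])),np.degrees(np.arctan2(q[:,1].mean()-.0657,q[:,0].mean()-.626))%360)
k=(G>R*1.3)&(P[...,2]<.03)&(P[...,2]>.003);q=P[k&(u>380)];hu=cv2.convexHull((q[:,:2]*1000).astype(np.float32))[:,0]
f3=lambda p:np.hypot(hu[:,0]-p[0],hu[:,1]-p[1])-p[2]
print("foot",least_squares(f3,[626,66,94],loss="soft_l1",f_scale=1).x)
E
```

```text
wheel px 8580 tool y range [-0.00803366 -0.00098837  0.0062157 ]
centre tool x,z [0.00017327 0.03551998] res 0.00033979482007584147
z [(-23, [-7.7, 6.1]), (-14, [-7.9, 6.1]), (-5, [-8.1, 6.0]), (4, [-8.2, 5.8]), (13, [-8.2, 5.6])]
x [(-20, [-7.7, 6.1]), (-2, [-7.5, 6.0]), (16, [-7.7, 6.1]), (33, [-7.9, 6.2]), (51, [-8.1, 5.9])]
wheel centre world [0.44123218 0.07362323 0.21984321]
rod 1591 dir 181.198977113916 y at .495 0.06326494354797825 xmin 0.49087037518992244 topz [0.16977718 0.17468799]
tip 102 [0.49394403 0.0627164  0.17688554] [0.49757595 0.06555701 0.17972749] [0.49111847 0.05889116 0.17256661]
hub [639.73530115 -17.34820687]<stdin>:24: RuntimeWarning: Mean of empty slice.
  ret = um.true_divide(
Traceback (most recent call last):
TypeError: expected non-empty vector for x
```

>>> {"name": "step_arm", "arguments": {"steps": [[-6,1,5,0.5],[-5.5,0,10,0.5],[0,0,10,0],[0,0,10,0],[0,0,6,0],[0,0,2,0],[0,0,0,0]]}}

```text
time: 18.05
tool_pos: [0.4424, 0.059, 0.2057]
tool_rot: [-0.008, 0.7, 0.714, -0.002]
contact_force: [0.4, -0.6, -3.9]
gripper_width: 0.179
```

>>> {"name": "step_arm", "arguments": {"steps": [[2.6,0,-1.9,0],[0,0,0,0]]}}

```text
time: 18.25
tool_pos: [0.4428, 0.0619, 0.2084]
tool_rot: [-0.007, 0.7, 0.714, -0.002]
contact_force: [0.8, 0.0, -4.4]
gripper_width: 0.179
```

```bash
cat > m.py <<'E'
from h import *
import sys
from scipy.optimize import least_squares
T=toolT();im,d,P=cloud("wrist");s=state();print(s["time"],s["tool_pos"],s["contact_force"])
R,G,B=[im[...,i].astype(int) for i in range(3)];v,u=np.mgrid[:400,:640]
L=(P-T[:3,3])@T[:3,:3]
m=(u>285)&(u<345)&(v>112)&(v<362)&(np.abs(L[...,1])<.02)&(np.hypot(L[...,0],L[...,2]-.0355)<.07)&(R>G*1.4)&(R>50)
m=cv2.erode(m.astype(np.uint8),np.ones((3,3)))>0;Q=L[m]
f=lambda p:np.hypot(Q[:,0]-p[0],Q[:,2]-p[1])-.0625
c=least_squares(f,[0,.035],loss="soft_l1",f_scale=.001).x
W=T[:3,3]+T[:3,:3]@np.array([c[0],np.median(Q[:,1]),c[1]]);print("wheel",W)
k=(P[...,2]>.16)&(P[...,2]<.175)&(P[...,0]>.485)&(P[...,0]<.585)&(np.abs(P[...,1]-.064)<.008)
S=P[k];e=np.polyfit(S[:,0],S[:,1],1);print("rod",k.sum(),"dir",180+np.degrees(np.arctan(e[0])),"y at .49,.44",np.polyval(e,[.49,.44]),"topz",np.percentile(S[:,2],[50,80]))
t=(P[...,2]>.1725)&(P[...,2]<.19)&(np.hypot(P[...,0]-.494,P[...,1]-.063)<.012);print("tip",t.sum(),P[t].mean(0) if t.any() else "",P[t].max(0) if t.any() else "")
k=(R>110)&(G<70)&(B<70)&(P[...,2]<.03)&(P[...,0]>.49)&(P[...,0]<.54)&(np.abs(P[...,1]-.065)<.02)
if k.any():print("ptr red",k.sum(),P[k].mean(0),np.degrees(np.arctan2(P[k][:,1].mean()-.0657,P[k][:,0].mean()-.626))%360)
if len(sys.argv)>1:save(sys.argv[1],im,1)
E
python3 m.py
```

```text
18.3 [0.44276619 0.06181032 0.2084002 ] [ 0.03386924  0.43045857 -4.06077388]
wheel [0.44137004 0.06235641 0.17292878]
rod 2134 dir 181.06265505959317 y at .49,.44 [0.06316899 0.06224154] topz [0.1696438  0.17051654]
tip 159 [0.49386649 0.06273786 0.17680188] [0.49737657 0.06544327 0.17993148]
```

>>> {"name": "step_arm", "arguments": {"steps": [[0,10,0,0],[0,10,0,0],[0,8,0,0],[0,3,0,0],[0,0,0,0]]}}

```text
time: 18.8
tool_pos: [0.478, 0.0626, 0.2093]
tool_rot: [-0.006, 0.7, 0.714, -0.001]
contact_force: [-0.2, 0.0, -5.0]
gripper_width: 0.174
```

```bash
python3 m.py
```

```text
18.85 [0.47780664 0.06256431 0.20926258] [-0.11010584  1.29077889 -4.8282355 ]
wheel [0.47668691 0.06301053 0.17376119]
rod 2002 dir 181.27360546494126 y at .49,.44 [0.06298138 0.06186977] topz [0.16961532 0.17048924]
tip 148 [0.49443543 0.06279557 0.1769547 ] [0.50253755 0.06549115 0.17991004]
ptr red 168 [0.51386498 0.06333251 0.00813328] 181.20949875947878
```

>>> {"name": "step_arm", "arguments": {"steps": [[0,0,1.6,0],[0,0,0,0],[0,2,0,0],[0,2,0,0],[0,0,0,0]]}}

```text
time: 19.35
tool_pos: [0.4813, 0.0627, 0.2071]
tool_rot: [-0.007, 0.7, 0.714, -0.001]
contact_force: [0.0, 0.2, -4.2]
gripper_width: 0.172
```

>>> {"name": "step_arm", "arguments": {"steps": [[0,2,-0.4,0],[0,2,0,0],[0,2,0,0],[0,0,0,0]]}}

```text
time: 19.75
tool_pos: [0.4879, 0.0628, 0.2076]
tool_rot: [-0.006, 0.7, 0.714, -0.001]
contact_force: [-0.4, 0.6, -4.8]
gripper_width: 0.179
```

>>> {"name": "step_arm", "arguments": {"steps": [[0,2,0,0],[0,2,0,0],[0,2,0,0],[0,0,0,0]]}}

```text
time: 20.15
tool_pos: [0.4945, 0.0629, 0.2075]
tool_rot: [-0.007, 0.7, 0.714, -0.001]
contact_force: [0.4, -0.4, -4.3]
gripper_width: 0.177
```

>>> {"name": "step_arm", "arguments": {"steps": [[0,2,0,0],[0,2,0,0],[0,2,0,0],[0,0,0,0]]}}

```text
time: 20.55
tool_pos: [0.5011, 0.0631, 0.2074]
tool_rot: [-0.007, 0.7, 0.714, -0.001]
contact_force: [0.7, -0.5, -4.8]
gripper_width: 0.178
```

>>> {"name": "step_arm", "arguments": {"steps": [[0,2,0,0],[0,2,0,0],[0,2,0,0],[0,0,0,0]]}}

```text
time: 20.95
tool_pos: [0.5076, 0.0632, 0.2073]
tool_rot: [-0.007, 0.7, 0.714, -0.001]
contact_force: [-0.1, -0.5, -4.2]
gripper_width: 0.178
```

```bash
python3 m.py h.png
```

```text
21.0 [0.50747794 0.06320345 0.20723995] [-0.46906    -0.97177519 -5.7727882 ]
wheel [0.50624611 0.06358796 0.17175704]
rod 1490 dir 181.10604823490414 y at .49,.44 [0.06312545 0.06216012] topz [0.16957387 0.17041334]
tip 82 [0.49353118 0.06282702 0.17734689] [0.49507932 0.06552769 0.1798063 ]
ptr red 28 [0.52543864 0.06402103 0.00792308] 180.9565188241546
```

View pics/h.png

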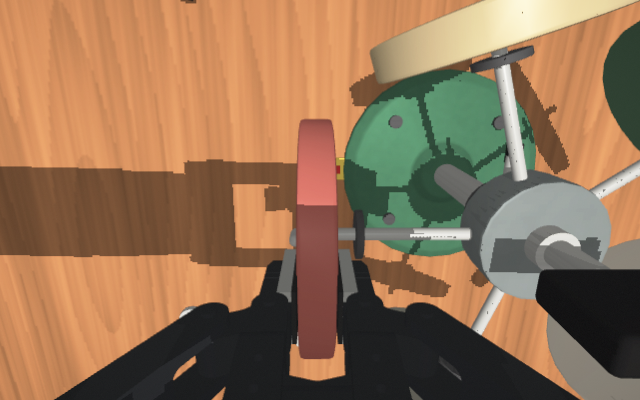

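The wheel is threaded: the hook tip shows to its left at (294,238) and the collar to its right at (359,233). I'll move 7 mm further in, then lower it.

>>> {"name": "step_arm", "arguments": {"steps": [[0,2,0,0],[0,2,0,0],[0,2,0,0],[0,0,0,0]]}}

```text
time: 21.4
tool_pos: [0.514, 0.0633, 0.2071]
tool_rot: [-0.007, 0.7, 0.714, -0.001]
contact_force: [0.6, 0.2, -5.1]
gripper_width: 0.179
```

>>> {"name": "step_arm", "arguments": {"steps": [[0,0,2,0],[0,0,2,0],[0,0,2,0],[0,0,1,0],[0,0,0,0]]}}

```text
time: 21.9
tool_pos: [0.5136, 0.0634, 0.1992]
tool_rot: [-0.007, 0.7, 0.714, -0.001]
contact_force: [-0.3, -0.4, -4.3]
gripper_width: 0.178
```

>>> {"name": "step_arm", "arguments": {"steps": [[0,0,1,0],[0,0,0.5,0],[0,0,0,0]]}}

```text
time: 22.2
tool_pos: [0.5136, 0.0634, 0.1976]
tool_rot: [-0.007, 0.7, 0.714, -0.001]
contact_force: [-0.4, -0.4, -5.0]
gripper_width: 0.176
```

>>> {"name": "step_arm", "arguments": {"steps": [[0,0,0.6,0],[0,0,0,0]]}}

```text
time: 22.4
tool_pos: [0.5136, 0.0634, 0.1971]
tool_rot: [-0.007, 0.7, 0.714, -0.001]
contact_force: [-0.9, 0.1, -5.1]
gripper_width: 0.177
```

>>> {"name": "step_arm", "arguments": {"steps": [[0,0,0.5,0],[0,0,0,0]]}}

```text
time: 22.6
tool_pos: [0.5136, 0.0634, 0.1966]
tool_rot: [-0.007, 0.7, 0.714, -0.001]
contact_force: [0.4, 0.4, -5.3]
gripper_width: 0.179
```

>>> {"name": "step_arm", "arguments": {"steps": [[0,0,0.4,0],[0,0,0,0]]}}

```text
time: 22.8
tool_pos: [0.5137, 0.0634, 0.1962]
tool_rot: [-0.007, 0.7, 0.714, -0.001]
contact_force: [0.5, 0.1, -4.8]
gripper_width: 0.173
```

>>> {"name": "step_arm", "arguments": {"steps": [[0,0,0.4,0],[0,0,0,0]]}}

```text
time: 23.0
tool_pos: [0.5138, 0.0634, 0.196]
tool_rot: [-0.007, 0.7, 0.714, -0.001]
contact_force: [-0.3, 0.2, -3.8]
gripper_width: 0.179
```

>>> {"name": "step_arm", "arguments": {"steps": [[0,0,0.4,0],[0,0,0,0]]}}

```text
time: 23.2
tool_pos: [0.5139, 0.0634, 0.1959]
tool_rot: [-0.006, 0.7, 0.714, -0.001]
contact_force: [-0.1, -0.5, -4.0]
gripper_width: 0.171
```

>>> {"name": "step_arm", "arguments": {"steps": [[0,0,0.6,0],[0,0,0,0]]}}

```text
time: 23.4
tool_pos: [0.514, 0.0633, 0.1959]
tool_rot: [-0.006, 0.7, 0.714, -0.001]
contact_force: [-0.6, -0.3, -3.9]
gripper_width: 0.178
```

>>> {"name": "step_arm", "arguments": {"steps": [[0,0,0.6,0],[0,0,0,0]]}}

```text
time: 23.6
tool_pos: [0.5141, 0.0633, 0.1958]
tool_rot: [-0.006, 0.7, 0.714, -0.001]
contact_force: [-0.9, -0.9, -3.5]
gripper_width: 0.178
```

>>> {"name": "step_arm", "arguments": {"steps": [[0,0,0,0],[0,0,0,0],[0,0,0,0],[0,0,0,0]], "claw": 45}}

```text
time: 24.0
tool_pos: [0.5162, 0.0634, 0.1986]
tool_rot: [-0.004, 0.7, 0.714, 0.001]
contact_force: [0.1, 0.3, 0.6]
gripper_width: 0.447
```

>>> {"name": "step_arm", "arguments": {"steps": [[0,0,-5,0],[0,0,-10,0],[0,0,-20,0],[0,0,-30,0],[0,0,-30,0],[0,0,-20,0],[0,0,0,0],[0,0,0,0]]}}

```text
time: 24.8
tool_pos: [0.5169, 0.0625, 0.3227]
tool_rot: [-0.003, 0.7, 0.714, 0.003]
contact_force: [0.2, -0.2, 0.4]
gripper_width: 0.447
```

>>> {"name": "step_arm", "arguments": {"steps": [[0,-20,-20,0],[0,-30,0,0],[0,-30,0,0],[0,-30,0,0],[0,0,0,0],[0,0,0,0]]}}

```text
time: 25.4
tool_pos: [0.4015, 0.0602, 0.3351]
tool_rot: [-0.007, 0.7, 0.714, -0.001]
contact_force: [0.6, -0.0, -0.2]
gripper_width: 0.45
```

```bash
python3 - <<'E'
from h import *
s=state();print(s["time"],s["tool_pos"],s["contact_force"])
T=toolT();im,d,P=cloud("wrist");np.savez("w5.npz",im=im,P=P,T=T)
im2,d2,P2=cloud("side");c=im2[140:310,200:372]
save("i.png",np.hstack([cv2.resize(im,(480,300)),cv2.resize(c,(304,300),interpolation=cv2.INTER_CUBIC)]))
R,G,B=[im[...,i].astype(int) for i in range(3)]
k=(P[...,2]>.09)&(P[...,2]<.24)&(P[...,0]>.495)&(P[...,0]<.53)&(np.abs(P[...,1]-.063)<.075)&(R>G*1.4)
Q=P[k];print("wheel",k.sum(),np.nanmax(Q[:,2]),np.percentile(Q[:,1],[1,99]),cv2.minAreaRect((Q[Q[:,2]>.19][:,:2]*1000).astype(np.float32)))
k=(P[...,2]>.16)&(P[...,2]<.172)&(P[...,0]>.53)&(P[...,0]<.59)&(np.abs(P[...,1]-.064)<.008);S=P[k];e=np.polyfit(S[:,0],S[:,1],1);print("rod dir",180+np.degrees(np.arctan(e[0])),k.sum())
E
```

```text
25.4 [0.40151901 0.06016045 0.33513393] [ 0.57064642 -0.04157266 -0.17825682]
wheel 6408 0.22385306822451068 [0.00703983 0.12247007] ((512.3900756835938, 63.30485534667969), (17.081222534179688, 107.52169799804688), 1.0207509994506836)
rod dir 181.71748734045977 369
```

View pics/i.png

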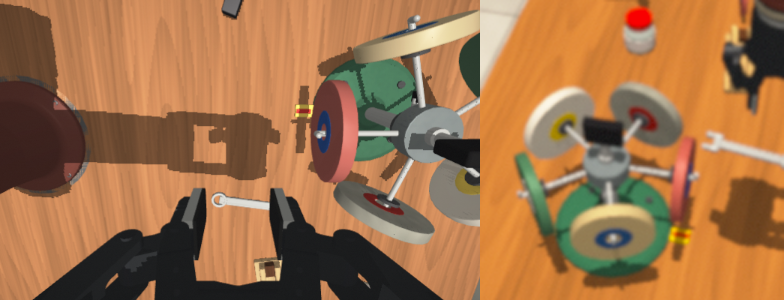

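The red wheel hangs behind the tip, which shows in its bore at (320,135) in the wrist view. Its top is at 0.224 m as expected, the other wheels hang plumb, and the wrench and jar are where they were. The hook is over the pointer, so I'll hand in.

>>> {"name": "step_arm", "arguments": {"steps": [[0,0,0,0],[0,0,0,0],[0,0,0,0],[0,0,0,0],[0,0,0,0]]}}

```text
time: 26.0
tool_pos: [0.4038, 0.06, 0.3338]
tool_rot: [-0.009, 0.7, 0.714, -0.003]
contact_force: [-0.4, -1.0, 0.6]
gripper_width: 0.448
```

```bash
python3 -c "from plant import *;print(job_done())"
```

```text
the job is handed in; nothing more can be done
None
```

The red wheel is hanging on the empty hook, which points to the front, and the job was handed in at 26 s. I turned the hub about 115° counter-clockwise by its bar grip. I then took the largest red wheel from the stand, threaded it over the tip, lowered it until I felt the rod, and let go.

**Last checks**
- **Wheel:** its top is at 223.9 mm, against 223.7 mm expected for a wheel hanging on rods measured 12 mm below nominal. Its centre is about 113 mm from the axis. The tip shows in front of the bore.
- **Hook direction:** 181.1–181.3° before hanging against the pointer at 181.2°. The last reading, with the wheel on, was 181.7° from a short stretch of rod, so about 0.5° off.
- **Forces:** I saw no contact force while threading, and only about 1–2 N of the wheel's weight moved onto the rod before release. These are readings at the end of each move, not continuous ones.
- **Other objects:** the hung wheels look plumb, and the wrench, jar and small look-alike wheels were not touched. I judged this by eye, not by measurement.

The tool's tilt drifted to about 3.4° at the stand and was back under 1° by the hanging. I spent about 4 s trying to correct it there, without success.

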